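# Clear and crack open the desiccator

### The arm

A 6-joint arm with a two-finger parallel gripper is mounted at the origin on the work surface. World frame = base frame: x ahead of the robot, y to its left, z up, the work surface at z = 0. Lengths are in mm, angles in rad, forces in N, time in s.
With the tool pointing down it reaches from about 350 to 975 mm from the base axis. Payload 4.9 kg.
Tool frame: the origin (TCP) lies at the very end of the fingers, on their centre line; the grasp point (between the pads) lies 19 mm behind it; z points along the fingers, y is the line along which they close (so a half turn about z gives the same grasp; the last joint's range is limited). The gripper opens to 85 mm and grips with 20 to 120 N. Pads are 22 mm wide; open, the fingers measure 114 mm over their backs; the gripper's body (76 mm by 85 mm) begins 54 mm behind the grasp point. The pads swing forward as they close: fully open they stand 13 mm farther back than shut.
Start: joints at [-1.331, 0.053, 1.613, -0, 1.476, -0.119], TCP at [219.463, -585.182, 231.304] pointing down, gripper open.
Joint ranges: [-3.01, 3.01], [-1.01, 2.22], [0.06, 2.58], [-1.02, 4.17], [0.09, 2.62], [-3.14, 3.14]. Speed limits (rad/s): [2.57, 2.57, 3.14, 3.14, 3.14, 3.14].

### API

Orientations are given as a unit quaternion [x, y, z, w].
In Python, from workcell import manip gives the robot as it stands.
- The arm moves only by the tool step_arm, never from a script. Its arguments are lists of equal length, an entry for each row: "delta_rot": the turn, a rotation vector about the tool's x, y, z each as a share of 360 degrees, from -1 to 1, a list of three; "linear": the shift along the tool's x, y, z each as a share of 25 mm, from -1 to 1, a list of three; "gripper": the closure, from 0 (fully open) to 1 (shut). A call has 1 to 12 rows; each row shifts and turns the commanded pose from where the row before left it, along the tool's axes as they then stand; what a row does not reach is not made up. A row lasts 1/8 s, in which the tool goes at most 62.5 mm and 10.7 degrees, less where a joint would pass 70% of its speed; a pose out of reach is approached as far as the arm can. A call with a number of a shift or a turn outside -1 to 1 is refused whole. A call with a gripper value outside its range is refused whole. The fingers move at their own pace and stop on an object; the grip force is fixed at half the most. Time passes only in rows, so rows that do not move let the fingers close. It gives the time, the measured TCP pose, the force, the opening and the grip force at its end, in the units of the state.
- manip.read_state(): the state, without advancing time (a new reading comes with each control period).
- manip.capture(name): name is "side" or "top" or "wrist"; returns a dict with "image" (480x640x3 uint8, blue, green, red), "K" (3x3 intrinsics, pixels), "k1" (the pictures are not rectified: a ray, as slopes to the right and down, at radius r is drawn at 1 + k1 r^2 times it, then the intrinsics apply), "R" (3x3) and "t" (3): a world point X has camera coordinates R X + t. Camera axes: x right, y down, z forward; pixel columns grow to the right and rows downward; lengths in mm; the calibration is good to about 2 mm. A picture is of the moment at which its call begins. There is no depth.
- manip.sign_off(): hands the job in; it is judged then, once.
The state is a dict: "clock": time; "joints": joint angles; "joint_velocities": joint speeds; "joint_efforts": joint torques, N m; "ee_pos": TCP position; "tool_rot": TCP orientation; "contact_force": force on the tool from outside, world axes, zero at the start; "moment": the same for the moment, N m; "finger_gap": finger opening in mm; "grasp_force": force on a finger pad.
Only numpy, scipy, OpenCV 4.12 (cv2) and the standard library are available. Lean on these libraries where they do the work, as an engineer would, in place of code of your own. Each camera call takes 0.05 s, during which the arm holds its last target. There are 200 camera calls.

### The job

Clear the two things standing on the desiccator's lid: stand the tall amber vial upright in the square steel tray and the porcelain crucible upright in the round dish, setting them down rather than dropping them, with the lid still shut. Then pull the lid straight up by its knob until the sticky seal lets go, without jerking it away, and finish while still holding it level over the jar, just open, with a gap of about 25 mm all round. Leave the flask, the beaker and the wash bottle where they are.

Things in the scene. Friction and masses are not known exactly. Their poses are not given: they have to be found in the camera images.
- jar: desiccator jar: round glass vessel fixed to the bench, 170 mm across, its rim 100 mm above the bench. Origin at the centre of its underside, z up
- lid: the jar's loose lid, about 0.35 kg: a round grey disc 180 mm across and 12 mm thick with an upright black knob at its centre (28 mm across, 36 mm tall, straight sides) and a plug beneath that reaches 25 mm into the jar. Origin at the centre of the disc's lower face, which lies on the rim when shut (100 mm above the bench); disc's upper face 12 mm, knob's top 48 mm above the origin
- knob (a point): the middle of the lid's knob, 30 mm above the lid's origin. A rubber seal inside the jar's mouth grips the plug: the lid stays shut until about 13 to 18 N is pulled straight up, its own weight included; after 3 to 6 mm of rise the seal lets go suddenly and even nudges the lid up a little, and from about 15 mm up only the lid's weight is left. Let go, the lid drops back
- vial: closed amber glass vial with black cap, round, 32 mm across, 70 mm tall, 60 g, standing on the lid beside the knob. Origin at the centre of its underside, z up its axis
- crucible: white porcelain crucible with its cover, round, 40 mm across from 18 mm above its base up to its rim at 42 mm, tapering below to 26 mm at the base, 51 mm tall with its cover's small knob, 60 g, standing on the lid on the other side of the knob. Origin at the centre of its underside, z up its axis
- tray: square steel tray fixed to the bench, 130 x 130 mm outside, walls 4 mm thick and 22 mm high, floor 4 mm thick, beside the desiccator on either side. Origin at the centre of its underside
- dish: round white dish fixed to the bench, 132 mm across at the rim, 22 mm high, wall and floor 4 mm thick, beside the desiccator on the other side from the tray. Origin at the centre of its underside
- flask: conical glass flask, 76 mm across, 115 mm tall, a bystander: leave alone. Origin at the centre of its underside
- wash_bottle: white plastic wash bottle with a spout, 60 mm across, 160 mm tall, a bystander: leave alone. Origin at the centre of its underside
- beaker: empty glass beaker, 68 mm across, 85 mm tall, a bystander: leave alone. Origin at the centre of its underside

How it is judged:
By the outcome, as a careful person would: the job done as asked, in the order asked, and still so for the second after the job is handed in, while the arm keeps its last pose, push and grip.
It also fails if it takes over 70 s, if anything falls off the work surface, if the arm or the gripper's body presses on something with over 40 N, if the wrist force passes 120 N, or if a joint passes its speed limit or range.

## Working session

There is one attempt and no reset: what is moved stays moved. The work goes in short steps, Python scripts to look and compute and a tool call to move; the robot and the scene stay as the last step left them, time stands still between calls to the robot, and variables do not carry over. Pictures are saved under pics/ and viewed, at most 10 in all, crops included, and the job is handed in when it is done.

Besides the shell and the picture viewer there is one more tool, called as name(argument=value, ...) on one line, values as JSON. step_arm: Moves the arm, as the interface text tells. Shift numbers are shares of 25 mm and turn numbers shares of 360 degrees, none past 1 either way. Its arguments: {"type":"object","properties":{"delta_rot":{"type":"array","items":{"type":"array","items":{"type":"number"}}},"linear":{"type":"array","items":{"type":"array","items":{"type":"number"}}},"gripper":{"type":"array","items":{"type":"number"}}},"required":["delta_rot","linear","gripper"]}

```bash
mkdir -p pics; cat > h.py <<'E'
import numpy as np, cv2, pickle
from workcell import manip
def cap(n,f):
    c=manip.capture(n); cv2.imwrite(f'pics/{f}.png',c['image']); pickle.dump(c,open(f'pics/{f}.pkl','wb')); return c
def load(f): return pickle.load(open(f'pics/{f}.pkl','rb'))
def ray(c,u,v):
    K=np.array(c['K']);R=np.array(c['R']);t=np.array(c['t'])
    p=cv2.undistortPoints(np.array([[[u,v]]],float),K,np.array([c['k1'],0,0,0.]))[0,0]
    return -R.T@t, R.T@np.array([p[0],p[1],1])
def onz(c,u,v,z):
    o,d=ray(c,u,v); return (o+d*(z-o[2])/d[2])
E
python3 - <<'E'
from h import *
for n in ['top','side']:
    c=cap(n,n+'0'); R=np.array(c['R']); print(n,-R.T@np.array(c['t']),R.round(2).tolist(),c['k1'],np.array(c['K']).tolist())
print(manip.read_state())
E
```

```text
top [458.91959639 -17.73648347 995.82204717] [[-0.01, -1.0, -0.04], [-0.99, 0.02, -0.14], [0.14, 0.04, -0.99]] -0.06823027977906833 [[459.6186107595065, 0.0, 318.95471290832035], [0.0, 459.6186107595065, 231.53190715106152], [0.0, 0.0, 1.0]]
side [ 454.5613893  -799.4780983   554.86734493] [[0.98, -0.2, -0.02], [-0.12, -0.47, -0.87], [0.16, 0.86, -0.49]] 0.037751366873403656 [[496.64203729282536, 0.0, 319.6316275979014], [0.0, 496.64203729282536, 249.527633042662], [0.0, 0.0, 1.0]]
{'clock': 0.1, 'joints': array([-1.33097777e+00,  5.33338027e-02,  1.61415731e+00,  5.52987219e-06,
        1.47598342e+00, -1.18983351e-01]), 'joint_velocities': array([-7.56804213e-04,  3.08016930e-04, -3.75741629e-03,  7.73608311e-04,
        1.71356909e-03,  8.09274534e-05]), 'joint_efforts': array([ 1.39395524e-03, -3.94899166e+01, -3.71364033e+01, -1.26904933e-04,
        3.88251850e-03, -8.21597894e-06]), 'ee_pos': array([ 219.34823895, -584.64744628,  230.15894237]), 'tool_rot': array([ 9.83950375e-01,  1.78439835e-01, -5.40674207e-05, -9.39387850e-04]), 'contact_force': array([-0.12264458,  0.26626276,  0.55152419]), 'moment': array([-0.01104075,  0.01010946,  0.04586249]), 'grasp_force': 0.0, 'finger_gap': 85.41420998131129}
```

View pics/top0.png

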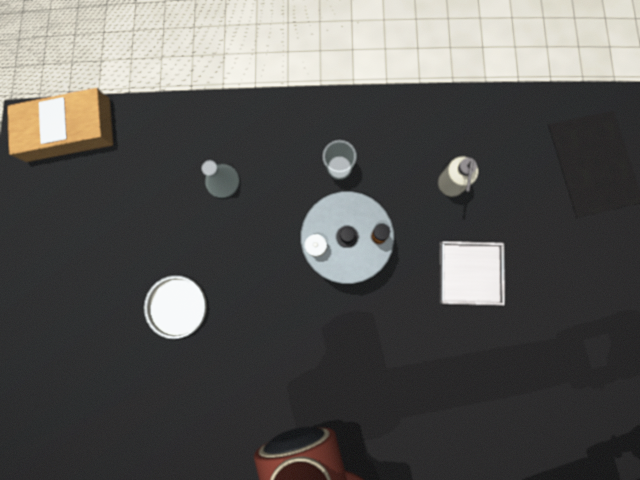

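View pics/side0.png

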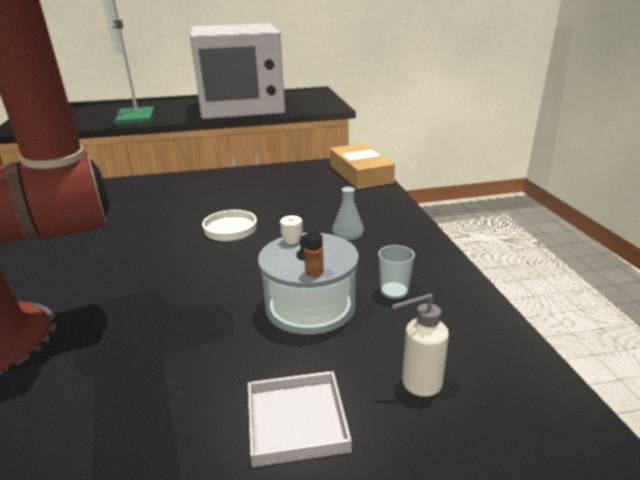

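Top view: lid around (347,237), knob (347,236), crucible (316,244), vial cap (381,232), tray (473,273), dish (175,307). Side view: vial (313,255), crucible (291,229), tray (298,417), dish (230,225). Measuring next.

```bash
python3 - <<'E'
from h import *
c=load('top0'); im=c['image']; s=load('side0')
g=cv2.cvtColor(im,cv2.COLOR_BGR2GRAY)
def blob(mask,box,k=None):
    m=np.zeros_like(mask); x0,y0,x1,y1=box; m[y0:y1,x0:x1]=mask[y0:y1,x0:x1]
    cs=cv2.findContours(m,cv2.RETR_EXTERNAL,cv2.CHAIN_APPROX_NONE)[0]
    return max(cs,key=cv2.contourArea)
def rep(n,c,ct,z):
    P=np.array([onz(c,*p[0],z)[:2] for p in ct],np.float32)
    print(n,'minrect',[np.round(a,1).tolist() if not np.isscalar(a) else round(a,1) for a in cv2.minAreaRect(P)],'circ',np.round(cv2.minEnclosingCircle(P)[0],1),round(cv2.minEnclosingCircle(P)[1],1))
br=((g>75)*255).astype(np.uint8)
rep('lid',c,blob(br,(298,188,400,288)),112)
rep('tray',c,blob(br,(430,230,515,315)),22)
rep('dish',c,blob(br,(135,265,215,345)),22)
dk=((g<60)*255).astype(np.uint8)
rep('knob',c,blob(dk,(332,222,362,250)),148)
rep('cap',c,blob(dk,(366,218,392,248)),182)
wh=((g>205)*255).astype(np.uint8)
rep('cruc',c,blob(wh,(298,228,332,262)),154)
# two-view triangulation check
def tri(a,b):
    o1,d1=ray(c,*a);o2,d2=ray(s,*b)
    A=np.stack([d1,-d2],1); k=np.linalg.lstsq(A,o2-o1,rcond=None)[0]; p,q=o1+k[0]*d1,o2+k[1]*d2
    return ((p+q)/2).round(1),np.linalg.norm(p-q).round(1)
print('cap tri',tri((381.5,232),(312,239)))
print('cruc tri',tri((316,244),(291,221)))
for n,p,z in [('flask',(221,182),0),('beaker',(340,150),85),('bottlecap',(467,166),160)]: print(n,onz(c,*p,z).round(0))
a=cv2.resize(im[180:310,290:400],None,fx=5,fy=4.6,interpolation=cv2.INTER_CUBIC)
b=cv2.resize(s['image'][200:330,240:370],None,fx=1.9,fy=4.6)
cv2.imwrite('pics/z.png',np.hstack([a,b])[:598,:800])
E
```

```text
lid minrect [[576.7, -35.6], [180.5, 180.0], 88.8] circ [576.5 -36. ] 91.4
tray minrect [[507.2, -301.2], [136.8, 134.4], 87.4] circ [ 507.9 -301. ] 93.4
dish minrect [[443.1, 333.7], [136.1, 136.4], 1.1] circ [443.1 333. ] 69.1
knob minrect [[571.6, -39.2], [31.0, 31.4], 48.1] circ [572.3 -38.8] 17.8
cap minrect [[571.1, -95.4], [23.9, 33.1], 44.1] circ [571.2 -95. ] 17.0
cruc minrect [[557.0, 23.4], [40.7, 39.0], 89.0] circ [557.6  23.7] 20.7
cap tri (array([575.6, -97.5, 176.4]), np.float64(1.2))
cruc tri (array([558.2,  21.5, 154.9]), np.float64(0.9))
flask [720. 242.   0.]
beaker [760. -27.  85.]
bottlecap [ 699. -263.  160.]
```

View pics/z.png

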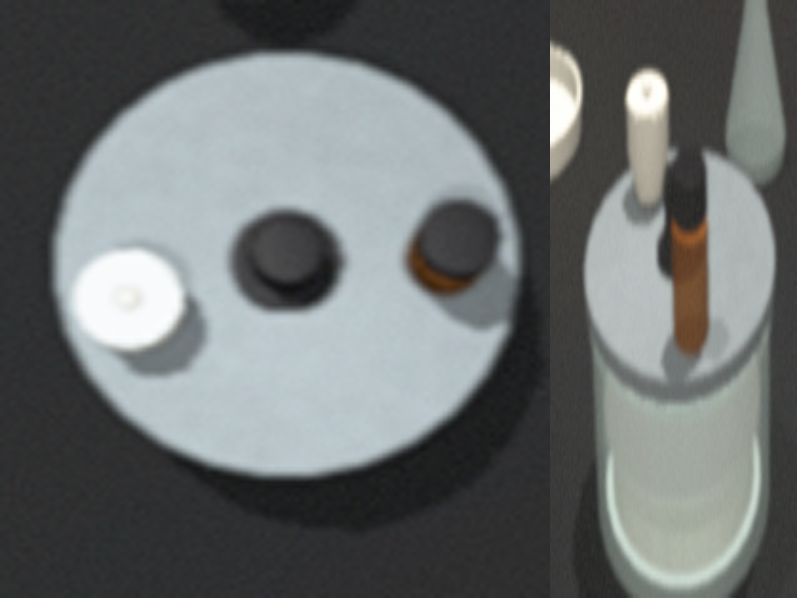

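The zoom shows the crucible cover at about (315.6,244.6) in top-view pixels, the knob at (348,235) and the vial cap at (381.4,231.7). On their known height planes, sizes agree with those given (lid 180, crucible 40). Vial is near (575,-97), crucible near (558,22), lid axis near (576,-36). First move: turn the tool and start across.

step_arm(delta_rot=[[0,0,-0.0276],[0,0,-0.0276],[0,0,-0.0276],[0,0,-0.0276],[0,0,-0.0276],[0,0,-0.0276],[0,0,-0.0276],[0,0,0],[0,0,0],[0,0,0],[0,0,0],[0,0,0]], linear=[[0,0,0],[0,0,0],[0,0,0],[0,0,0],[0,0,0],[0,0,0],[0,0,0],[1,1,0],[1,1,0],[1,1,0],[1,1,0],[1,1,0]], gripper=[0,0,0,0,0,0,0,0,0,0,0,0])

```text
clock: 1.6
ee_pos: [344.8, -458.8, 230.7]
tool_rot: [0.706, 0.708, 0.0, -0.0]
contact_force: [0.7, -0.2, -0.2]
finger_gap: 85.5
grasp_force: 0.0
```

```bash
cat >> h.py <<'E'
from scipy.spatial.transform import Rotation as Ro
def goto(p,yaw=0):
    "remaining shift in tool axes (units of 25mm) and turn share; yaw=world angle of tool y, deg"
    s=manip.read_state(); R=Ro.from_quat(s['tool_rot'])
    y=np.deg2rad(yaw); T=Ro.from_matrix(np.array([[-np.sin(y),np.cos(y),0],[np.cos(y),np.sin(y),0],[0,0,-1]]).T)
    if (R.inv()*T).magnitude()>np.pi/2: T=T*Ro.from_rotvec([0,0,np.pi])
    d=np.array(p)-s['ee_pos']
    print('t',round(s['clock'],2),'pos',s['ee_pos'].round(1),'turn/360',((R.inv()*T).as_rotvec()/2/np.pi).round(4),'shift now',(R.inv().apply(d)/25).round(3),'after turn',(T.inv().apply(d)/25).round(3),'F',s['contact_force'].round(1),'gap',round(s['finger_gap'],1),'grip',round(s['grasp_force'],1),'q6',s['joints'].round(2)[[0,5]])
E
python3 -c "
from h import *
goto([575,-96.5,230],0)"
```

```text
t 1.6 pos [ 344.8 -458.8  230.7] turn/360 [-0.0001 -0.0001  0.0003] shift now [14.475  9.235  0.037] after turn [14.492  9.209  0.029] F [ 0.7 -0.2 -0.2] gap 85.5 grip 0.0 q6 [-1.06 -1.06]
```

step_arm(delta_rot=[[0,0,0],[0,0,0],[0,0,0],[0,0,0],[0,0,0],[0,0,0],[0,0,0],[0,0,0],[0,0,0],[0,0,0],[0,0,0],[0,0,0]], linear=[[1,0.9,0],[1,0.9,0],[1,0.9,0],[1,0.9,0],[1,0.9,0],[1,0.9,0],[1,0.9,0],[1,0.9,0],[1,0.9,0],[1,0.9,0],[1,0.2,0],[1,0,0]], gripper=[0,0,0,0,0,0,0,0,0,0,0,0])

```text
clock: 3.1
ee_pos: [573.7, -158.4, 230.5]
tool_rot: [0.706, 0.708, -0.0, -0.001]
contact_force: [-0.0, -0.5, 0.4]
finger_gap: 85.3
grasp_force: 0.0
```

```bash
python3 -c "
from h import *
c=cap('wrist','w1')
goto([575,-96.5,230],0)
def proj(P):
    q=np.array(c['R'])@P+c['t']; n=q[:2]/q[2]; n=n*(1+c['k1']*(n@n)); K=np.array(c['K']); return (K[:2,:2]@n+K[:2,2]).round(0)
for P in ([575,-96.5,182],[576.5,-37,148],[557.5,23,154]): print(proj(np.array(P,float)))
"
```

```text
t 3.15 pos [ 573.5 -155.8  230.5] turn/360 [-0.0002 -0.0004  0.0007] shift now [2.371 0.069 0.026] after turn [2.371 0.058 0.019] F [ 0.9  1.5 -0.9] gap 85.6 grip 0.0 q6 [-0.39 -0.4 ]
[321. 149.]
[324.  38.]
[287. -92.]
```

View pics/w1.png

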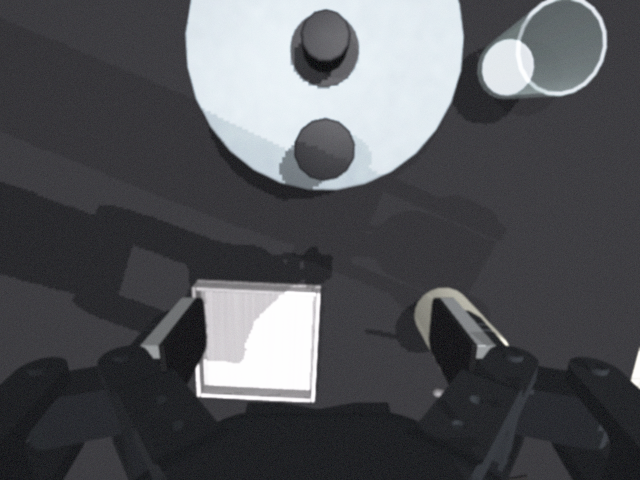

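The wrist view has the vial cap at (325,149) and the knob top at (325,37). That agrees within about 2 mm with the predictions of (321,149) and (324,38), putting the vial at x ≈ 576.5. Centre over it and go down.

step_arm(delta_rot=[[0,0,0],[0,0,0],[0,0,0],[0,0,0],[0,0,0],[0,0,0],[0,0,0],[0,0,0],[0,0,0],[0,0,0]], linear=[[0.9,0.06,0],[0.9,0.06,0],[0.57,0,0],[0,0,0],[0,0,0.9],[0,0,0.9],[0,0,0.9],[0,0,0.9],[0,0,0.58],[0,0,0]], gripper=[0,0,0,0,0,0,0,0,0,0])

```text
clock: 4.4
ee_pos: [575.7, -100.3, 125.5]
tool_rot: [0.707, 0.708, -0.001, -0.001]
contact_force: [0.5, -0.2, -0.1]
finger_gap: 85.3
grasp_force: 0.0
```

```bash
python3 -c "
from h import *
goto([576.5,-96.5,126],0)"
```

```text
t 4.4 pos [ 575.7 -100.3  125.5] turn/360 [-0.0004 -0.0001  0.0002] shift now [ 0.154  0.032 -0.022] after turn [ 0.154  0.031 -0.022] F [ 0.5 -0.2 -0.1] gap 85.3 grip 0.0 q6 [-0.3 -0.3]
```

step_arm(delta_rot=[[0,0,0],[0,0,0],[0,0,0],[0,0,0],[0,0,0],[0,0,0],[0,0,0],[0,0,0],[0,0,0],[0,0,0]], linear=[[0.15,0.03,0],[0,0,0],[0,0,0],[0,0,0],[0,0,0],[0,0,0],[0,0,0],[0,0,0],[0,0,0],[0,0,0]], gripper=[0.1,0.3,0.5,0.55,0.6,0.65,0.7,0.8,1,1])

```text
clock: 5.65
ee_pos: [577.4, -96.6, 127.1]
tool_rot: [0.706, 0.708, 0.0, 0.0]
contact_force: [-0.7, -0.4, 2.7]
finger_gap: 30.7
grasp_force: 59.2
```

step_arm(delta_rot=[[0,0,0],[0,0,0],[0,0,0],[0,0,0],[0,0,0],[0,0,0],[0,0,0],[0,0,0],[0,0,0],[0,0,0],[0,0,0],[0,0,0]], linear=[[0,0,-0.2],[0,0,-0.7],[0,0,-0.7],[-0.5,-0.1,0],[-0.9,-0.3,0],[-1,-0.4,0],[-1,-0.4,0],[-1,-0.4,0],[-1,-0.4,0],[-1,-0.4,0],[-1,-0.3,0],[-0.7,-0.1,0]], gripper=[1,1,1,1,1,1,1,1,1,1,1,1])

```text
clock: 7.15
ee_pos: [506.8, -300.7, 166.6]
tool_rot: [0.707, 0.707, -0.0, -0.0]
contact_force: [0.7, -0.4, -1.2]
finger_gap: 30.7
grasp_force: 59.3
```

```bash
python3 -c "
from h import *
goto([507.5,-301,22],0)"
```

```text
t 7.15 pos [ 506.8 -300.7  166.6] turn/360 [-0.0001 -0.      0.0001] shift now [-0.014  0.03   5.783] after turn [-0.013  0.028  5.784] F [ 0.7 -0.4 -1.2] gap 30.7 grip 59.3 q6 [-0.66 -0.66]
```

step_arm(delta_rot=[[0,0,0],[0,0,0],[0,0,0],[0,0,0],[0,0,0],[0,0,0],[0,0,0],[0,0,0]], linear=[[0,0,0.8],[0,0,1],[0,0,1],[0,0,1],[0,0,1],[0,0,0.6],[0,0,0.3],[0,0,0]], gripper=[1,1,1,1,1,1,1,1])

```text
clock: 8.15
ee_pos: [507.6, -298.8, 24.0]
tool_rot: [0.706, 0.708, -0.0, -0.0]
contact_force: [-0.4, 0.1, -0.5]
finger_gap: 30.6
grasp_force: 59.3
```

step_arm(delta_rot=[[0,0,0],[0,0,0],[0,0,0]], linear=[[0,0,0.04],[0,0,0.04],[0,0,0]], gripper=[1,1,1])

```text
clock: 8.52
ee_pos: [507.9, -299.4, 22.8]
tool_rot: [0.706, 0.708, 0.0, 0.0]
contact_force: [0.0, 0.9, -0.7]
finger_gap: 30.8
grasp_force: 59.3
```

step_arm(delta_rot=[[0,0,0],[0,0,0],[0,0,0],[0,0,0]], linear=[[0,0,0.04],[0,0,0.04],[0,0,0.02],[0,0,0]], gripper=[1,1,1,1])

```text
clock: 9.02
ee_pos: [507.6, -299.1, 19.7]
tool_rot: [0.706, 0.708, 0.0, -0.0]
contact_force: [0.5, 0.1, -0.0]
finger_gap: 30.9
grasp_force: 59.3
```

step_arm(delta_rot=[[0,0,0],[0,0,0]], linear=[[0,0,0.04],[0,0,0]], gripper=[1,1])

```text
clock: 9.28
ee_pos: [507.8, -299.2, 19.1]
tool_rot: [0.706, 0.708, -0.0, 0.0]
contact_force: [-0.8, 1.1, 2.1]
finger_gap: 30.7
grasp_force: 59.5
```

step_arm(delta_rot=[[0,0,0],[0,0,0]], linear=[[0,0,0.02],[0,0,0]], gripper=[1,1])

```text
clock: 9.52
ee_pos: [507.8, -299.3, 19.1]
tool_rot: [0.706, 0.708, -0.0, -0.0]
contact_force: [-2.6, 1.2, 5.5]
finger_gap: 30.6
grasp_force: 59.5
```

step_arm(delta_rot=[[0,0,0],[0,0,0],[0,0,0],[0,0,0],[0,0,0],[0,0,0],[0,0,0],[0,0,0],[0,0,0],[0,0,0],[0,0,0],[0,0,0]], linear=[[0,0,0],[0,0,0],[0,0,0],[0,0,0],[0,0,0],[0,0,-0.2],[0,0,-0.7],[0,0,-1],[0,0,-1],[0,0,-1],[0,0,-1],[0,0,-1]], gripper=[0.6,0.55,0.5,0.45,0.4,0.35,0.35,0.35,0.35,0.35,0.35,0.35])

```text
clock: 11.02
ee_pos: [507.9, -299.3, 168.4]
tool_rot: [0.706, 0.708, 0.0, 0.001]
contact_force: [-0.7, 0.2, -0.2]
finger_gap: 55.8
grasp_force: 0.0
```

```bash
python3 - <<'E'
from h import *
cap('side','s2')
goto([557.5,22.5,215],17.5)
im=load('s2')['image']; cv2.imwrite('pics/s2c.png',cv2.resize(im[180:480,180:480],None,fx=2,fy=2))
E
```

```text
t 11.07 pos [ 509.7 -300.6  172.7] turn/360 [ 0.0009  0.001  -0.0483] shift now [12.912  1.95  -1.746] after turn [11.752  5.71  -1.692] F [ 1.6 -0.1  3.1] gap 55.7 grip 0.0 q6 [-0.66 -0.66]
```

View pics/s2c.png

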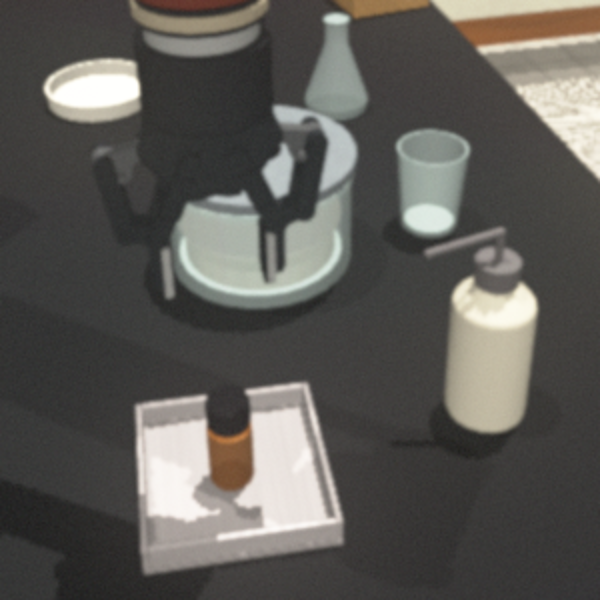

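The vial stands upright near the middle of the tray (crop (230,450)). On to the crucible.

step_arm(delta_rot=[[0,0,0],[0,0,0],[0,0,0],[0,0,0],[0,0,0],[0,0,0],[0,0,0],[0,0,0],[0,0,0],[0,0,0],[0,0,0],[0,0,0]], linear=[[0.5,0,-0.9],[1,0.15,-0.8],[1,0.2,0],[1,0.2,0],[1,0.2,0],[1,0.2,0],[1,0.2,0],[1,0.2,0],[1,0.2,0],[1,0.2,0],[1,0.2,0],[1,0,0]], gripper=[0.2,0,0,0,0,0,0,0,0,0,0,0])

```text
clock: 12.58
ee_pos: [556.1, -10.7, 209.0]
tool_rot: [0.706, 0.708, 0.0, 0.0]
contact_force: [0.4, -0.3, 0.5]
finger_gap: 85.4
grasp_force: 0.0
```

step_arm(delta_rot=[[0,0,-0.024],[0,0,-0.0243],[0,0,0]], linear=[[0,0,0],[0,0,0],[0,0,0]], gripper=[0,0,0])

```text
clock: 12.95
ee_pos: [555.9, -11.4, 208.8]
tool_rot: [0.592, 0.806, 0.0, 0.0]
contact_force: [-0.8, 0.6, -0.2]
finger_gap: 85.4
grasp_force: 0.0
```

```bash
python3 - <<'E'
from h import *
c=cap('wrist','w3'); im=c['image']
m=(im.min(2)>215).astype(np.uint8)*255
for ct in cv2.findContours(m,cv2.RETR_EXTERNAL,cv2.CHAIN_APPROX_NONE)[0]:
    if cv2.contourArea(ct)<300: continue
    P=np.array([onz(c,*p[0],154)[:2] for p in ct],np.float32); print(cv2.boundingRect(ct),cv2.minEnclosingCircle(P))
goto([557.5,22.5,121],17.5)
E
```

```text
(232, 333, 131, 63) ((564.6671752929688, -79.28527069091797), 42.600643157958984)
(273, 303, 91, 54) ((569.5289306640625, -54.248497009277344), 27.489459991455078)
(475, 260, 47, 86) ((666.1232299804688, -3.870274543762207), 28.141345977783203)
(236, 152, 226, 115) ((566.174560546875, 14.84829330444336), 62.689605712890625)
t 13.0 pos [555.9 -11.5 208.8] turn/360 [ 0.0001  0.     -0.0004] shift now [1.281 0.464 3.511] after turn [1.279 0.469 3.511] F [ 0.5 -0.1  0.3] gap 85.3 grip 0.0 q6 [-0.15 -0.46]
```

View pics/w3.png

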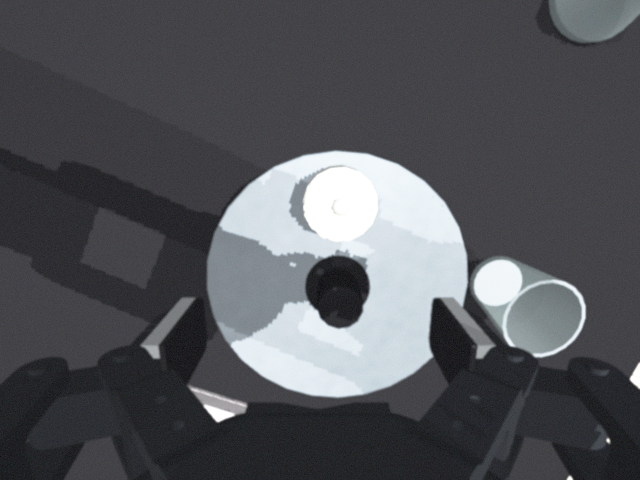

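The crucible cover is centred at (341,204) and the knob top at about (341,306). Converting both.

```bash
python3 - <<'E'
from h import *
c=load('w3'); p=onz(c,341,204,154); print(p,onz(c,341,306,148)); goto([p[0],p[1],121],17.5)
E
```

```text
[557.73152327  23.82189019 154.        ] [577.53457675 -34.79698517 148.        ]
t 13.0 pos [555.9 -11.5 208.8] turn/360 [ 0.0001  0.     -0.0004] shift now [1.328 0.488 3.511] after turn [1.326 0.494 3.511] F [ 0.5 -0.1  0.3] gap 85.3 grip 0.0 q6 [-0.15 -0.46]
```

step_arm(delta_rot=[[0,0,0],[0,0,0],[0,0,0],[0,0,0],[0,0,0],[0,0,0],[0,0,0],[0,0,0]], linear=[[0.7,0.25,0],[0.61,0.23,0],[0,0,0.5],[0,0,0.9],[0,0,0.9],[0,0,0.8],[0,0,0.41],[0,0,0]], gripper=[0,0,0,0,0,0,0,0])

```text
clock: 14.0
ee_pos: [556.9, 23.3, 119.5]
tool_rot: [0.591, 0.806, -0.0, -0.001]
contact_force: [0.8, -0.0, 0.5]
finger_gap: 85.4
grasp_force: 0.0
```

```bash
python3 -c "
from h import *
goto([557.6,23.3,121],17.5)"
```

```text
t 14.0 pos [556.9  23.3 119.5] turn/360 [-0.0003 -0.0001 -0.    ] shift now [-0.01   0.027 -0.061] after turn [-0.01   0.027 -0.061] F [ 0.8 -0.   0.5] gap 85.4 grip 0.0 q6 [-0.09 -0.4 ]
```

step_arm(delta_rot=[[0,0,0],[0,0,0],[0,0,0],[0,0,0],[0,0,0],[0,0,0],[0,0,0],[0,0,0],[0,0,0]], linear=[[0,0,-0.04],[0,0,0],[0,0,0],[0,0,0],[0,0,0],[0,0,0],[0,0,0],[0,0,0],[0,0,0]], gripper=[0.1,0.25,0.4,0.45,0.5,0.6,0.8,1,1])

```text
clock: 15.12
ee_pos: [557.7, 23.3, 121.9]
tool_rot: [0.591, 0.806, 0.0, 0.0]
contact_force: [0.1, 0.5, 3.4]
finger_gap: 38.0
grasp_force: 60.4
```

```bash
python3 -c "
from h import *
goto([443,333.5,160],17.5)"
```

```text
t 15.12 pos [557.7  23.3 121.9] turn/360 [ 0.0001  0.     -0.    ] shift now [13.214 -0.646 -1.526] after turn [13.214 -0.646 -1.523] F [0.1 0.5 3.4] gap 38.0 grip 60.4 q6 [-0.09 -0.4 ]
```

step_arm(delta_rot=[[0,0,0],[0,0,0],[0,0,0],[0,0,0],[0,0,0],[0,0,0],[0,0,0],[0,0,0],[0,0,0],[0,0,0],[0,0,0],[0,0,0]], linear=[[0,0,-0.2],[0,0,-0.7],[0,0,-0.7],[0.5,0,0],[0.8,-0.05,0],[1,-0.05,0],[1,-0.05,0],[1,-0.05,0],[1,-0.05,0],[1,-0.05,0],[1,-0.05,0],[1,-0.05,0]], gripper=[1,1,1,1,1,1,1,1,1,1,1,1])

```text
clock: 16.62
ee_pos: [483.6, 219.9, 160.5]
tool_rot: [0.591, 0.807, -0.001, -0.001]
contact_force: [0.4, 0.4, -0.3]
finger_gap: 38.2
grasp_force: 60.1
```

step_arm(delta_rot=[[0,0,0],[0,0,0],[0,0,0],[0,0,0],[0,0,0],[0,0,0],[0,0,0]], linear=[[1,-0.05,0],[1,-0.05,0],[1,-0.05,0],[1,-0.05,0],[0.6,-0.05,0],[0.31,0,0],[0,0,0]], gripper=[1,1,1,1,1,1,1])

```text
clock: 17.5
ee_pos: [442.4, 333.5, 161.4]
tool_rot: [0.591, 0.807, -0.0, 0.0]
contact_force: [0.5, -0.1, 0.2]
finger_gap: 38.6
grasp_force: 60.1
```

```bash
python3 -c "
from h import *
goto([443,333.5,18],17.5)"
```

```text
t 17.5 pos [442.4 333.5 161.4] turn/360 [-0.0001  0.0001  0.0001] shift now [-0.008  0.026  5.734] after turn [-0.009  0.024  5.734] F [ 0.5 -0.1  0.2] gap 38.6 grip 60.1 q6 [0.51 0.21]
```

step_arm(delta_rot=[[0,0,0],[0,0,0],[0,0,0],[0,0,0],[0,0,0],[0,0,0],[0,0,0],[0,0,0],[0,0,0]], linear=[[0,0,0.8],[0,0,1],[0,0,1],[0,0,1],[0,0,1],[0,0,0.5],[0,0,0.3],[0,0,0.1],[0,0,0]], gripper=[1,1,1,1,1,1,1,1,1])

```text
clock: 18.62
ee_pos: [443.2, 333.6, 19.7]
tool_rot: [0.591, 0.806, 0.001, 0.0]
contact_force: [0.9, -0.4, 0.3]
finger_gap: 38.7
grasp_force: 60.2
```

step_arm(delta_rot=[[0,0,0],[0,0,0],[0,0,0]], linear=[[0,0,0.04],[0,0,0.04],[0,0,0]], gripper=[1,1,1])

```text
clock: 19.0
ee_pos: [442.7, 333.5, 17.2]
tool_rot: [0.591, 0.806, 0.0, 0.0]
contact_force: [-0.8, 0.2, -1.0]
finger_gap: 38.2
grasp_force: 60.2
```

step_arm(delta_rot=[[0,0,0],[0,0,0]], linear=[[0,0,0.04],[0,0,0]], gripper=[1,1])

```text
clock: 19.25
ee_pos: [442.6, 333.3, 16.0]
tool_rot: [0.591, 0.806, -0.0, -0.0]
contact_force: [-0.5, 0.5, 0.4]
finger_gap: 38.5
grasp_force: 60.2
```

step_arm(delta_rot=[[0,0,0],[0,0,0]], linear=[[0,0,0.04],[0,0,0]], gripper=[1,1])

```text
clock: 19.5
ee_pos: [442.6, 333.3, 14.9]
tool_rot: [0.591, 0.806, -0.0, -0.0]
contact_force: [0.1, -0.0, -0.9]
finger_gap: 38.8
grasp_force: 60.2
```

step_arm(delta_rot=[[0,0,0],[0,0,0]], linear=[[0,0,0.03],[0,0,0]], gripper=[1,1])

```text
clock: 19.75
ee_pos: [442.7, 333.4, 14.2]
tool_rot: [0.591, 0.806, -0.0, -0.0]
contact_force: [0.5, -0.2, -0.7]
finger_gap: 38.5
grasp_force: 60.2
```

step_arm(delta_rot=[[0,0,0],[0,0,0]], linear=[[0,0,0.03],[0,0,0]], gripper=[1,1])

```text
clock: 20.0
ee_pos: [442.8, 333.5, 13.9]
tool_rot: [0.591, 0.806, -0.0, -0.0]
contact_force: [-0.9, -0.6, 2.3]
finger_gap: 38.4
grasp_force: 60.5
```

step_arm(delta_rot=[[0,0,0],[0,0,0]], linear=[[0,0,0.015],[0,0,0]], gripper=[1,1])

```text
clock: 20.25
ee_pos: [442.7, 333.5, 13.9]
tool_rot: [0.591, 0.806, -0.0, -0.0]
contact_force: [-3.2, -1.9, 5.9]
finger_gap: 38.4
grasp_force: 60.8
```

step_arm(delta_rot=[[0,0,0],[0,0,0],[0,0,0],[0,0,0],[0,0,0],[0,0,0],[0,0,0],[0,0,0],[0,0,0],[0,0,0],[0,0,0],[0,0,0]], linear=[[0,0,0],[0,0,0],[0,0,0],[0,0,0],[0,0,0],[0,0,-0.2],[0,0,-0.7],[0,0,-1],[0,0,-1],[0,0,-1],[0,0,-1],[0,0,-1]], gripper=[0.5,0.45,0.4,0.35,0.3,0.3,0.3,0.3,0.3,0.3,0.3,0.3])

```text
clock: 21.75
ee_pos: [442.9, 333.5, 163.2]
tool_rot: [0.591, 0.806, 0.001, 0.0]
contact_force: [-0.2, 0.7, 1.2]
finger_gap: 59.6
grasp_force: 0.0
```

```bash
python3 -c "
from h import *
goto([576.8,-36,185],17.5)
im=cap('side','s4')['image']; cv2.imwrite('pics/s4c.png',cv2.resize(im[130:430,160:460],None,fx=2,fy=2))"
```

```text
t 21.75 pos [442.9 333.5 163.2] turn/360 [ 0.0003 -0.0001 -0.    ] shift now [-15.707   0.664  -0.878] after turn [-15.708   0.662  -0.873] F [-0.2  0.7  1.2] gap 59.6 grip 0.0 q6 [0.51 0.21]
```

View pics/s4c.png

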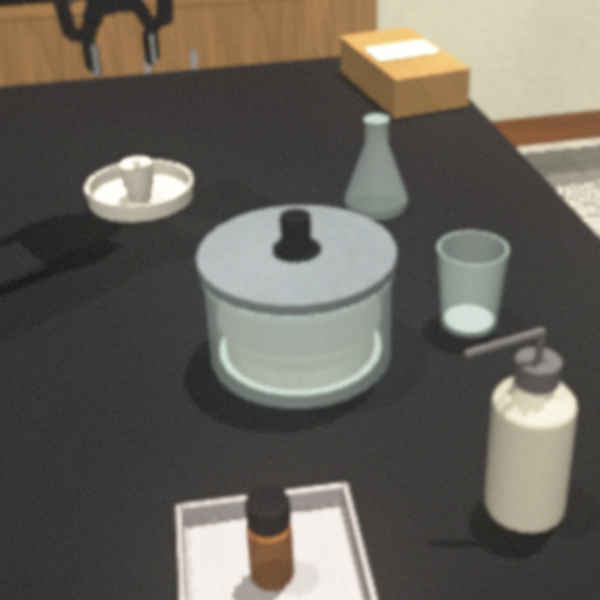

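The crucible stands upright in the dish (crop (137,180)), the vial is in the tray, the lid is shut and clear, and the knob is at crop (295,230). Going to the knob.

step_arm(delta_rot=[[0,0,0],[0,0,0],[0,0,0],[0,0,0],[0,0,0],[0,0,0],[0,0,0],[0,0,0],[0,0,0],[0,0,0],[0,0,0],[0,0,0]], linear=[[-0.5,0,-0.5],[-0.9,0.05,-0.38],[-1,0.05,0],[-1,0.05,0],[-1,0.05,0],[-1,0.05,0],[-1,0.05,0],[-1,0.05,0],[-1,0.05,0],[-1,0.05,0],[-1,0.05,0],[-1,0.05,0]], gripper=[0.2,0.2,0.2,0.2,0.2,0.2,0.2,0.2,0.2,0.2,0.2,0.2])

```text
clock: 23.3
ee_pos: [541.1, 64.1, 182.2]
tool_rot: [0.592, 0.806, -0.001, -0.0]
contact_force: [-0.6, 1.4, -0.3]
finger_gap: 68.1
grasp_force: 0.0
```

step_arm(delta_rot=[[0,0,0],[0,0,0],[0,0,0],[0,0,0]], linear=[[-1,0.1,0],[-1,0,0],[-0.5,0,0],[0,0,0]], gripper=[0.2,0.2,0.2,0.2])

```text
clock: 23.8
ee_pos: [562.4, 6.2, 182.4]
tool_rot: [0.592, 0.806, -0.0, -0.0]
contact_force: [-0.1, 1.2, 0.2]
finger_gap: 68.2
grasp_force: 0.0
```

```bash
python3 -c "
from h import *
c=cap('wrist','w5')
goto([576.8,-36,118],17.5)"
```

```text
t 23.85 pos [562.3   6.8 182.4] turn/360 [-0.0001 -0.0001 -0.0001] shift now [-1.81   0.042  2.575] after turn [-1.808  0.039  2.576] F [0.6 0.3 0. ] gap 68.3 grip 0.0 q6 [-0.12 -0.43]
```

View pics/w5.png

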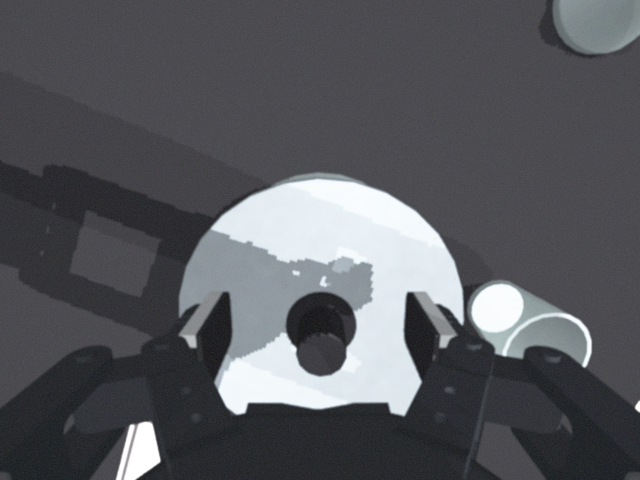

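Knob top is centred at (321,354) and the collar at its foot at (321,324).

```bash
python3 -c "
from h import *
c=load('w5'); p=onz(c,321,354,148); print(p,onz(c,321,324,115))
goto([p[0],p[1],118],17.5)"
```

```text
[577.18621974 -35.922706   148.        ] [577.16720682 -35.0930828  115.        ]
t 23.85 pos [562.3   6.8 182.4] turn/360 [-0.0001 -0.0001 -0.0001] shift now [-1.811  0.057  2.575] after turn [-1.809  0.055  2.576] F [0.6 0.3 0. ] gap 68.3 grip 0.0 q6 [-0.12 -0.43]
```

step_arm(delta_rot=[[0,0,0],[0,0,0],[0,0,0],[0,0,0],[0,0,0],[0,0,0],[0,0,0],[0,0,0]], linear=[[-0.9,0.05,0],[-0.9,0,0],[0,0,0.3],[0,0,0.7],[0,0,0.8],[0,0,0.5],[0,0,0.2],[0,0,0]], gripper=[0.2,0.2,0.2,0.2,0.2,0.2,0.2,0.2])

```text
clock: 24.85
ee_pos: [577.2, -35.5, 119.8]
tool_rot: [0.591, 0.807, -0.0, -0.0]
contact_force: [0.2, -0.9, 0.6]
finger_gap: 68.3
grasp_force: 0.0
```

```bash
python3 -c "
from h import *
goto([577,-35.8,120],17.5)"
```

```text
t 24.85 pos [577.2 -35.5 119.8] turn/360 [-0.0001 -0.      0.    ] shift now [-0.009 -0.012 -0.008] after turn [-0.009 -0.012 -0.008] F [ 0.2 -0.9  0.6] gap 68.3 grip 0.0 q6 [-0.19 -0.5 ]
```

step_arm(delta_rot=[[0,0,0],[0,0,0],[0,0,0],[0,0,0],[0,0,0],[0,0,0],[0,0,0],[0,0,0],[0,0,0]], linear=[[0,0,0],[0,0,0],[0,0,0],[0,0,0],[0,0,0],[0,0,0],[0,0,0],[0,0,0],[0,0,0]], gripper=[0.3,0.4,0.5,0.55,0.6,0.65,0.75,1,1])

```text
clock: 25.98
ee_pos: [577.6, -35.7, 120.4]
tool_rot: [0.591, 0.806, 0.0, 0.0]
contact_force: [-0.3, 1.0, 1.6]
finger_gap: 26.2
grasp_force: 58.9
```

step_arm(delta_rot=[[0,0,0],[0,0,0],[0,0,0],[0,0,0]], linear=[[0,0,-0.01],[0,0,-0.01],[0,0,-0.01],[0,0,0]], gripper=[1,1,1,1])

```text
clock: 26.48
ee_pos: [577.5, -35.7, 120.5]
tool_rot: [0.591, 0.806, 0.0, 0.0]
contact_force: [4.0, 1.0, -3.5]
finger_gap: 26.4
grasp_force: 59.2
```

step_arm(delta_rot=[[0,0,0],[0,0,0],[0,0,0],[0,0,0]], linear=[[0,0,-0.01],[0,0,-0.01],[0,0,-0.01],[0,0,0]], gripper=[1,1,1,1])

```text
clock: 26.98
ee_pos: [576.7, -35.6, 120.5]
tool_rot: [0.591, 0.806, -0.0, -0.001]
contact_force: [4.0, 1.0, -9.2]
finger_gap: 26.5
grasp_force: 59.5
```

step_arm(delta_rot=[[0,0,0],[0,0,0],[0,0,0],[0,0,0]], linear=[[0,0,-0.01],[0,0,-0.01],[0,0,-0.01],[0,0,0]], gripper=[1,1,1,1])

```text
clock: 27.48
ee_pos: [576.2, -35.6, 120.9]
tool_rot: [0.591, 0.806, -0.001, -0.001]
contact_force: [3.0, -0.8, -16.5]
finger_gap: 26.0
grasp_force: 59.9
```

step_arm(delta_rot=[[0,0,0],[0,0,0],[0,0,0],[0,0,0]], linear=[[0,0,-0.01],[0,0,-0.01],[0,0,-0.01],[0,0,0]], gripper=[1,1,1,1])

```text
clock: 27.98
ee_pos: [576.4, -35.6, 122.4]
tool_rot: [0.591, 0.806, -0.001, -0.001]
contact_force: [-0.8, -0.5, -18.6]
finger_gap: 26.0
grasp_force: 60.2
```

Rising with the seal stretching; continue slowly.

step_arm(delta_rot=[[0,0,0],[0,0,0],[0,0,0],[0,0,0]], linear=[[0,0,-0.02],[0,0,-0.02],[0,0,-0.02],[0,0,0]], gripper=[1,1,1,1])

```text
clock: 28.48
ee_pos: [579.2, -35.8, 127.5]
tool_rot: [0.591, 0.806, 0.001, 0.002]
contact_force: [-2.0, 1.1, -1.6]
finger_gap: 26.2
grasp_force: 61.7
```

step_arm(delta_rot=[[0,0,0],[0,0,0],[0,0,0],[0,0,0]], linear=[[0,0,-0.02],[0,0,-0.02],[0,0,-0.02],[0,0,0]], gripper=[1,1,1,1])

```text
clock: 28.98
ee_pos: [578.8, -35.8, 127.4]
tool_rot: [0.591, 0.806, 0.001, 0.002]
contact_force: [2.8, 0.4, -0.7]
finger_gap: 26.2
grasp_force: 62.1
```

step_arm(delta_rot=[[0,0,0],[0,0,0],[0,0,0],[0,0,0],[0,0,0],[0,0,0]], linear=[[0,0,-0.02],[0,0,-0.02],[0,0,-0.02],[0,0,-0.02],[0,0,-0.02],[0,0,0]], gripper=[1,1,1,1,1,1])

```text
clock: 29.72
ee_pos: [576.7, -35.7, 128.0]
tool_rot: [0.591, 0.806, -0.001, -0.001]
contact_force: [1.7, 0.8, -5.1]
finger_gap: 26.4
grasp_force: 61.7
```

step_arm(delta_rot=[[0,0,0],[0,0,0],[0,0,0],[0,0,0],[0,0,0],[0,0,0],[0,0,0],[0,0,0],[0,0,0],[0,0,0],[0,0,0],[0,0,0]], linear=[[0,0,-0.04],[0,0,-0.07],[0,0,-0.08],[0,0,-0.08],[0,0,-0.08],[0,0,-0.08],[0,0,-0.08],[0,0,-0.08],[0,0,-0.07],[0,0,-0.04],[0,0,0],[0,0,0]], gripper=[1,1,1,1,1,1,1,1,1,1,1,1])

```text
clock: 31.22
ee_pos: [577.3, -35.7, 146.1]
tool_rot: [0.591, 0.806, -0.0, -0.0]
contact_force: [-1.0, 0.2, -3.2]
finger_gap: 26.2
grasp_force: 61.7
```

```bash
python3 -c "
from h import *
im=cap('side','s6')['image']; goto([577.3,-35.7,145.3],17.5)
cv2.imwrite('pics/s6c.png',np.hstack([cv2.resize(load('s4')['image'][210:350,240:380],None,fx=2.8,fy=4),cv2.resize(im[210:350,240:380],None,fx=2.8,fy=4)]))"
```

```text
t 31.27 pos [577.3 -35.7 146.1] turn/360 [-0. -0. -0.] shift now [ 0.    -0.001  0.031] after turn [ 0.    -0.001  0.031] F [ 0.3 -0.2 -3. ] gap 26.1 grip 61.7 q6 [-0.19 -0.5 ]
```

View pics/s6c.png

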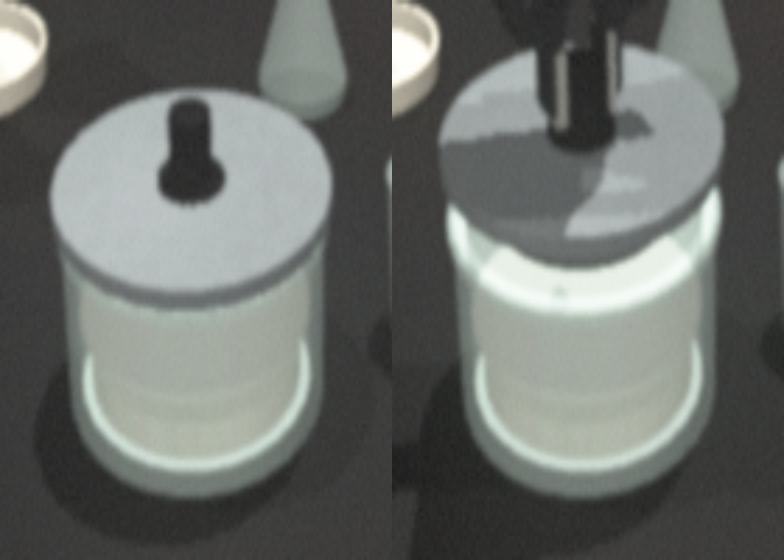

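The lid is up, clear of the rim, and may be slightly tilted: left edge at (440,150), right edge at (722,130) in the right half. Measuring the edge height all round against the shut view.

```bash
cat > lev.py <<'E'
from h import *
def prof(c,P):
    px=cv2.projectPoints(P,cv2.Rodrigues(np.array(c['R']))[0],np.array(c['t']),np.array(c['K']),np.array([c['k1'],0,0,0.]))[0].astype(np.float32)
    g=cv2.GaussianBlur(cv2.cvtColor(c['image'],cv2.COLOR_BGR2GRAY),(0,0),1).astype(np.float32)
    return cv2.remap(g,px[:,0,0],px[:,0,1],cv2.INTER_LINEAR)
def edge(f,cx,cy,z0):
    c=load(f); out={}
    for a in list(range(-170,-9,10))+list(range(20,161,10)):
        r=np.deg2rad(a); z=np.arange(z0-14,z0+14,.5)
        P=np.c_[np.full_like(z,cx+90*np.cos(r)),np.full_like(z,cy+90*np.sin(r)),z]
        d=np.gradient(prof(c,P)); d= d if a<0 else -d   # front: darker below; back: bright below
        i=d.argmax(); out[a]=(z[i],round(float(d[i]),1))
    return out
def plane(f,cx,cy,z0):
    e=edge(f,cx,cy,z0); a=np.deg2rad([k for k in e]); 
    return e
if __name__=='__main__':
    import sys
    A=edge('s4',577,-35.7,112); B=edge(sys.argv[1],577,-35.7,float(sys.argv[2]))
    for a in A: print(a,A[a],B[a],B[a][0]-A[a][0])
E
python3 lev.py s6 137
```

```text
Traceback (most recent call last):
  File "lev.py", line 19, in <module>
    A=edge('s4',577,-35.7,112); B=edge(sys.argv[1],577,-35.7,float(sys.argv[2]))
  File "lev.py", line 11, in edge
    d=np.gradient(prof(c,P)); d= d if a<0 else -d   # front: darker below; back: bright below
ValueError: Shape of array too small to calculate a numerical gradient, at least (edge_order + 1) elements are required.
```

```bash
sed -i 's/cv2.INTER_LINEAR)$/cv2.INTER_LINEAR).ravel()/; s/px\[:,0,0\],px\[:,0,1\]/px[:,:,0],px[:,:,1]/' lev.py; sed -i 's/^    g=/    px=px.reshape(-1,1,2)\n    g=/' lev.py; python3 lev.py s6 137
```

```text
-170 (np.float64(114.5), 2.5) (np.float64(149.5), 2.4) 35.0
-160 (np.float64(113.5), 3.7) (np.float64(138.0), 0.3) 24.5
-150 (np.float64(113.5), 5.2) (np.float64(144.0), 0.0) 30.5
-140 (np.float64(114.0), 5.5) (np.float64(149.0), 0.3) 35.0
-130 (np.float64(114.0), 5.4) (np.float64(137.0), 0.2) 23.0
-120 (np.float64(112.0), 5.5) (np.float64(135.0), 0.8) 23.0
-110 (np.float64(111.5), 5.5) (np.float64(134.5), 0.7) 23.0
-100 (np.float64(111.5), 5.8) (np.float64(138.5), 5.8) 27.0
-90 (np.float64(112.0), 5.8) (np.float64(137.5), 5.6) 25.5
-80 (np.float64(112.0), 5.4) (np.float64(138.0), 5.6) 26.0
-70 (np.float64(112.5), 5.6) (np.float64(137.0), 5.1) 24.5
-60 (np.float64(111.5), 5.2) (np.float64(137.0), 4.0) 25.5
-50 (np.float64(112.0), 5.2) (np.float64(137.0), 3.9) 25.0
-40 (np.float64(111.5), 4.5) (np.float64(137.5), 3.5) 26.0
-30 (np.float64(107.0), 3.5) (np.float64(133.0), 2.8) 26.0
-20 (np.float64(103.5), 2.5) (np.float64(132.5), 2.1) 29.0
-10 (np.float64(99.0), 2.0) (np.float64(123.0), 2.2) 24.0
20 (np.float64(112.0), 6.1) (np.float64(137.0), 1.2) 25.0
30 (np.float64(112.0), 4.1) (np.float64(139.0), 1.9) 27.0
40 (np.float64(110.5), 4.5) (np.float64(139.5), 3.3) 29.0
50 (np.float64(113.0), 7.6) (np.float64(138.0), 8.0) 25.0
60 (np.float64(112.5), 8.0) (np.float64(138.0), 5.8) 25.5
70 (np.float64(113.5), 7.5) (np.float64(144.0), 0.4) 30.5
80 (np.float64(113.0), 5.9) (np.float64(144.0), 0.4) 31.0
90 (np.float64(112.5), 7.8) (np.float64(133.5), 3.4) 21.0
100 (np.float64(113.0), 8.3) (np.float64(137.0), 5.9) 24.0
110 (np.float64(112.0), 8.5) (np.float64(138.5), 8.3) 26.5
120 (np.float64(110.5), 8.2) (np.float64(136.5), 7.9) 26.0
130 (np.float64(110.5), 7.9) (np.float64(136.5), 7.8) 26.0
140 (np.float64(110.0), 7.4) (np.float64(137.0), 7.5) 27.0
150 (np.float64(110.0), 5.8) (np.float64(136.0), 5.2) 26.0
160 (np.float64(109.0), 4.0) (np.float64(136.5), 3.9) 27.5
```

Wherever the edge is clear, the rise is 25 to 27 mm all round and the TCP rose 25.7 mm. The lid is level, and the apparent tilt was shadow. Handing in.

```bash
python3 -c "
from workcell import manip
print(manip.sign_off())"
```

```text
the job is handed in; nothing more can be done
None
```

The job is handed in: the vial stands upright in the tray, the crucible upright in the dish, and the lid is held level about 25–26 mm above the jar's rim after a slow pull; it took about 31 of the 70 s, and I don't know the verdict because the sign-off returned none.

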